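# Weigh a press casting on the bench balance

### The job

Weigh the blue casting: slide the right weights (200, 400 and 800 g) off the deck, through the orange sprung flap and onto the empty pan, until the red needle rests in the green band, near level. A weight must be pushed and never lifted, and cannot come back through the flap, so press the empty pan down first to feel how much is needed. Finish with the flap sprung shut behind the weights, each weight you used wholly on its pan, the others still standing on the deck, the casting untouched on its own pan, and the mug, bin and screwdriver left alone.

Things in the scene. Friction and masses are not known exactly. Their poses are not given: they have to be found in the camera images.
- balance: Two-pan balance, fixed; origin on the table under the beam's pivot. Beam along its y, half length 160 mm: weight pan at +y, casting's pan at -y, loading deck beyond the weight pan. The scale plate with the needle stands over the pivot, 0.23 m high, looking to +x. Pans stay horizontal as they rise and fall; where a load stands on a pan does not matter
- deck (a point): Middle of the top of the aluminium loading deck (250 mm along x, 135 mm along y), 98 mm above the table; axes as the balance's. Its edge towards the weight pan is 67.5 mm from here in -y; 70 mm from here, 5 mm below the deck's top, is the hinge line of the flap
- flap (a joint): Orange flap 246 mm wide, 24 mm tall, 2.5 mm thick, hinged at its foot along the deck's edge: 0 = shut, upright, 19 mm above the deck; folds towards the weight pan (1.57 = flat, stop 1.9 rad) under a light push (spring 0.006 N m shut, 0.016 flat) and springs shut once the weight is wholly beyond its reach (24 mm past the hinge)
- weight_pan_floor (a point): Centre of the floor of the empty steel weight pan (250 mm in x, 130 mm in y, open towards the deck, 14 mm rims elsewhere); axes as the balance's. 85 mm above the table when level, 11 mm higher at the start (2 mm below the deck's top), 11 mm lower at its bottom stop; 140 mm from the deck point in -y
- part_pan_floor (a point): Centre of the floor of the casting's pan, 250 by 130 mm, rims 14 mm; axes as the balance's
- beam (a joint): Beam, rad: 0 = casting's pan on its bottom stop (start), 0.07 = level, 0.14 = weight pan on its bottom stop. A spring centres it: between the stops 100 g of difference turns it 0.0222 rad off level; from 315 g of difference it lies on a stop. With the weight pan empty, the downward push on it that holds the beam level equals the casting's weight
- needle_tip (a point): Red tip of the needle, 150 mm above the pivot, moves with the beam (10.5 mm to either side of the middle at the stops)
- band (a point): Middle of the green band (10.5 mm wide) on the scale plate, behind the needle's tip when the beam is level; the needle's middle is in the band within about 0.028 rad of level
- casting: Blue flanged press casting, flange 110 mm across and 16 mm thick, hub 60 mm across, 50 mm high in all; origin at the middle of its underside. Its mass is unknown, between 360 and 1280 g
- weight_200: 200 g aluminium weight with yellow top, plain cylinder 62 mm across and 25 mm high with a small knob (22 mm across) up to 41 mm; origin at the middle of its underside
- weight_400: 400 g aluminium weight with blue top, cylinder 70 mm across and 38 mm high with a small knob up to 54 mm; origin at the middle of its underside
- weight_800: 800 g dark steel weight with red top, cylinder 66 mm across and 30 mm high with a small knob up to 46 mm; origin at the middle of its underside
- mug: White mug, 76 mm across and 85 mm high; bystander, origin at the middle of its underside
- bin: Blue open bin 150 by 100 by 50 mm; bystander, origin at the middle of its underside
- screwdriver: Screwdriver lying on the table; bystander
Not all that is in view belongs to the job. Leave any pink or turquoise look-alike of the weight_400 alone.

How it is judged:
On the way:
1. a weight, pushed from the deck, holds the flap open (value of joint flap above 0.7 rad and contact force between any of weight_200, weight_400, weight_800 and flap above 0.02 N), for 0.05 s.
At the end, for the whole second after the job is handed in: Beam at rest within 0.028 rad (about 125 g) of level, flap shut (under 0.2 rad), every weight upright and flat (4 mm) either on the weight pan, centre within 100 mm (x) and 45 mm (y) of its middle, or on the deck, and the casting flat on its own pan (value of joint beam between 0.042 and 0.098 rad and velocity of joint beam between -0.03 and 0.03 rad/s and value of joint flap below 0.2 rad and ((x of weight_200 in the frame of weight_pan_floor between -0.1 and 0.1 m and y of weight_200 in the frame of weight_pan_floor between -0.045 and 0.045 m and z of weight_200 in the frame of weight_pan_floor between -0.004 and 0.004 m) or (x of weight_200 in the frame of deck between -0.13 and 0.13 m and y of weight_200 in the frame of deck between -0.068 and 0.07 m and z of weight_200 in the frame of deck between -0.004 and 0.004 m)) and angle between each of weight_200, weight_400, weight_800, casting's own z axis and vertical below 0.08 rad and linear speed of each of weight_200, weight_400, weight_800 below 0.02 m/s and ((x of weight_400 in the frame of weight_pan_floor between -0.1 and 0.1 m and y of weight_400 in the frame of weight_pan_floor between -0.045 and 0.045 m and z of weight_400 in the frame of weight_pan_floor between -0.004 and 0.004 m) or (x of weight_400 in the frame of deck between -0.13 and 0.13 m and y of weight_400 in the frame of deck between -0.068 and 0.07 m and z of weight_400 in the frame of deck between -0.004 and 0.004 m)) and ((x of weight_800 in the frame of weight_pan_floor between -0.1 and 0.1 m and y of weight_800 in the frame of weight_pan_floor between -0.045 and 0.045 m and z of weight_800 in the frame of weight_pan_floor between -0.004 and 0.004 m) or (x of weight_800 in the frame of deck between -0.13 and 0.13 m and y of weight_800 in the frame of deck between -0.068 and 0.07 m and z of weight_800 in the frame of deck between -0.004 and 0.004 m)) and x of casting in the frame of part_pan_floor between -0.09 and 0.09 m and y of casting in the frame of part_pan_floor between -0.04 and 0.04 m and z of casting in the frame of part_pan_floor between -0.004 and 0.004 m); the robot touches nothing.
It fails at once if a weight is lifted more than 25 mm above the deck (z of any of weight_200, weight_400, weight_800 in the frame of deck above 0.025 m).
It fails at once if the casting is touched by the robot (contact force between casting and the fingers above 0.3 N or contact force between casting and the arm above 0.3 N).
It fails at once if the mug, bin or screwdriver is moved more than 20 mm (distance of any of mug, bin, screwdriver from where it was at the start of the episode above 0.02 m).
It also fails if it takes over 51 s, if anything falls off the work surface, if the arm or the gripper's body presses on something with over 40 N, if the wrist force passes 120 N, or if a joint passes its speed limit or range.

### The arm

A 6-joint arm with a two-finger parallel gripper is mounted at the origin on the work surface. World frame = base frame: x ahead of the robot, y to its left, z up, the work surface at z = 0. Lengths are in m, angles in rad, forces in N, time in s.
With the tool pointing down it reaches from about 0.35 to 0.975 m from the base axis. Payload 4.9 kg.
Tool frame: the origin (TCP) lies at the very end of the fingers, on their centre line; the grasp point (between the pads) lies 19 mm behind it; z points along the fingers, y is the line along which they close (so a half turn about z gives the same grasp; the last joint's range is limited). The gripper opens to 85 mm and grips with 20 to 120 N. Pads are 22 mm wide; open, the fingers measure 114 mm over their backs; the gripper's body (76 mm by 85 mm) begins 54 mm behind the grasp point. The pads swing forward as they close: fully open they stand 13 mm farther back than shut.
Start: joints at [-1.277, 0.053, 1.613, -0, 1.476, -0.119], TCP at [0.251, -0.572, 0.231] pointing down, gripper open.
Joint ranges: [-3.01, 3.01], [-1.01, 2.22], [0.06, 2.58], [-1.02, 4.17], [0.09, 2.62], [-3.14, 3.14]. Speed limits (rad/s): [2.57, 2.57, 3.14, 3.14, 3.14, 3.14].

### API

Orientations are given as a unit quaternion [w, x, y, z].
In Python, from plant import manip gives the robot as it stands.
- The arm moves only by the tool play_rows, never from a script. Its argument "series" is a list that holds one entry, the list of rows, each a list of 7 numbers: the shift along the world's x, y, z in m, then the turn, a rotation vector about the world's x, y, z in degrees, then the opening, from 0 (shut) to 1 (fully open). In form: [[[dx, dy, dz, rx, ry, rz, grip], ...]]. A call has 1 to 10 rows; each row shifts and turns the commanded pose from where the row before left it; what a row does not reach is not made up. A row lasts 1/10 s, in which the tool goes at most 50 mm and 8.59 degrees, less where a joint would pass 70% of its speed; a pose out of reach is approached as far as the arm can. A call with a gripper value outside its range is refused whole. The fingers move at their own pace and stop on an object; the grip force is fixed at half the most. Time passes only in rows, so rows that do not move let the fingers close. It gives the time, the measured TCP pose, the force, the opening and the grip force at its end, in the units of the state.
- manip.state(): the state, without advancing time (a new reading comes with each control period).
- manip.grab_frame(name): name is "side" or "top"; returns a dict with "frame" (384x512x3 uint8, blue, green, red), "mtx" (3x3 intrinsics, pixels), "R" (3x3) and "t" (3): a world point X has camera coordinates R X + t. Camera axes: x right, y down, z forward; pixel columns grow to the right and rows downward; lengths in m; the calibration is good to about 2 mm. A picture is of the moment at which its call begins. There is no depth.
- manip.job_done(): hands the job in; it is judged then, once.
The state is a dict: "time": time; "joint_pos": joint angles; "joint_vel": joint speeds; "joint_efforts": joint torques, N m; "tool_pos": TCP position; "tool_rot": TCP orientation; "contact_force": force on the tool from outside, world axes, zero at the start; "ft_torque": the same for the moment, N m; "gripper_width": opening from 0.0 (shut) to 1.0 (fully open); "grasp_force": force on a finger pad.
Only numpy, scipy, OpenCV 4.12 (cv2) and the standard library are available. Lean on these libraries where they do the work, as an engineer would, in place of code of your own. Each camera call takes 0.05 s, during which the arm holds its last target. There are 200 camera calls.

## Working session

There is one attempt and no reset: what is moved stays moved. The work goes in short steps, Python scripts to look and compute and a tool call to move; the robot and the scene stay as the last step left them, time stands still between calls to the robot, and variables do not carry over. Pictures are saved under pics/ and viewed, at most 10 in all, crops included, and the job is handed in when it is done.

Besides the shell and the picture viewer there is one more tool, called as name([rows], argument=value, ...), one row to a line, values as JSON. play_rows: Moves the arm, as the interface text tells. Its arguments: {"type":"object","properties":{"series":{"type":"array"}},"required":["series"]}

```bash
mkdir -p pics; python3 - <<'E'
from plant import manip
import cv2
for n in ("top","side"):
    f=manip.grab_frame(n); cv2.imwrite(f"pics/{n}0.png",f["frame"])
    print(n,f["mtx"].tolist(),f["R"].round(4).tolist(),f["t"].round(4).tolist())
s=manip.state(); print(s["time"],s["tool_pos"],s["tool_rot"],s["contact_force"])
E
```

```text
top [[426.6029307623635, 0.0, 255.59211624372986], [0.0, 426.6029307623635, 200.8301623120426], [0.0, 0.0, 1.0]] [[-0.0048, -1.0, -0.0057], [-0.9795, 0.0058, -0.2012], [0.2013, 0.0046, -0.9795]] [-0.0069, 0.5579, 1.3953]
side [[463.4846583379162, 0.0, 257.2494104978563], [0.0, 463.4846583379162, 191.059652807695], [0.0, 0.0, 1.0]] [[-0.9977, -0.0671, 0.0005], [-0.0451, 0.6647, -0.7457], [0.0497, -0.7441, -0.6663]] [0.524, 0.1599, 1.6964]
0.1 [ 0.25058603 -0.57196096  0.23018381] [-9.01778760e-04  9.78769961e-01  2.04959856e-01 -9.04152561e-05] [-0.23472131 -0.00531231  0.88465695]
```

View pics/top0.png

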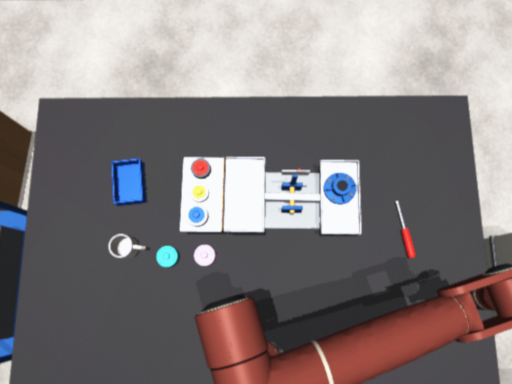

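View pics/side0.png

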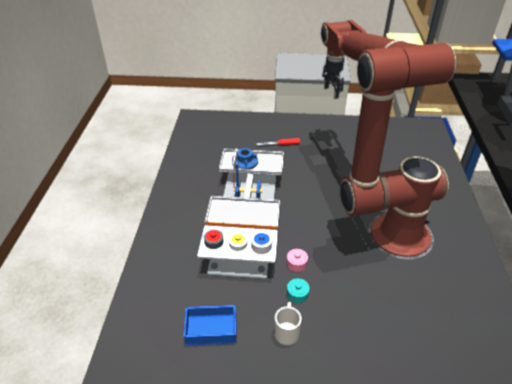

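The top view shows the deck with red (201,168), yellow (199,191) and blue (197,214) weights. The flap line is at column 224, the weight pan at columns 225-265 and the casting at (341,187). The pink and turquoise look-alikes and the mug stand below and to the left.

```bash
cat > h.py <<'E'
from plant import manip
import cv2, numpy as np
def ray(f,u,v,z):
    d=f["R"].T@np.linalg.inv(f["mtx"])@[u,v,1.0]; c=-f["R"].T@f["t"]
    return c+d*(z-c[2])/d[2]
def proj(f,X):
    p=f["mtx"]@(f["R"]@np.asarray(X)+f["t"]); return p[:2]/p[2]
def mask(f,lo,hi,box):
    h=cv2.cvtColor(f["frame"],cv2.COLOR_BGR2HSV); m=cv2.inRange(h,np.array(lo),np.array(hi))
    k=np.zeros_like(m); u0,v0,u1,v1=box; k[v0:v1,u0:u1]=m[v0:v1,u0:u1]; return k
E
python3 - <<'E'
from h import *
f=manip.grab_frame("top"); g=manip.grab_frame("side")
W={"800":((0,120,80),(8,255,255),.128),"200":((22,100,80),(35,255,255),.123),"400":((100,120,80),(125,255,255),.136)}
for k,(lo,hi,z) in W.items():
    for n,F,b in(("top",f,(180,155,222,236)),("side",g,(196,222,280,256))):
        m=mask(F,lo,hi,b); v,u=np.nonzero(m)
        c=((u.min()+u.max())/2,(v.min()+v.max())/2)
        print(k,n,len(u),c,u.mean().round(1),v.mean().round(1),ray(F,u.mean(),v.mean(),z+.003).round(4))
for n,F,b in(("top",f,(215,150,235,240)),("side",g,(195,215,290,240))):
    m=mask(F,(5,120,60),(20,255,255),b); v,u=np.nonzero(m)
    P=np.array([ray(F,a,c,.112) for a,c in zip(u,v)])
    fit=np.polyfit(P[:,0],P[:,1],1); print("flap",n,len(u),P.min(0).round(4),P.max(0).round(4),fit.round(4))
# bright quads
gr=cv2.cvtColor(f["frame"],cv2.COLOR_BGR2GRAY)
for nm,b,z in(("deck",(170,145,223,245),.098),("pan",(226,145,275,245),.11),("cpan",(315,145,370,245),.088)):
    k=np.zeros_like(gr); u0,v0,u1,v1=b; k[v0:v1,u0:u1]=(gr[v0:v1,u0:u1]>170)*255
    c=max(cv2.findContours(k,0,2)[0],key=cv2.contourArea); r=cv2.boxPoints(cv2.minAreaRect(c))
    print(nm,[ray(f,*p,z)[:2].round(4).tolist() for p in r])
im=cv2.resize(f["frame"][140:280,90:380],None,fx=2.75,fy=2.75,interpolation=cv2.INTER_CUBIC); cv2.imwrite("pics/c1.png",im)
E
```

```text
800 top 171 (np.float64(200.0), np.float64(167.0)) 200.0 167.3 [0.656  0.1716 0.131 ]
800 side 138 (np.float64(235.5), np.float64(233.5)) 213.8 235.6 [0.6562 0.1699 0.131 ]
200 top 115 (np.float64(198.5), np.float64(191.5)) 198.5 191.5 [0.5757 0.1753 0.126 ]
200 side 86 (np.float64(237.5), np.float64(239.0)) 237.6 238.8 [0.5777 0.1741 0.126 ]
400 top 174 (np.float64(196.0), np.float64(214.0)) 196.1 214.3 [0.4984 0.1798 0.139 ]
400 side 127 (np.float64(261.0), np.float64(238.0)) 261.2 238.3 [0.5004 0.1785 0.139 ]
flap top 3 [0.4576 0.0945 0.112 ] [0.669  0.0988 0.112 ] [-0.0207  0.1083]
flap side 168 [0.4547 0.0913 0.112 ] [0.6977 0.1064 0.112 ] [-0.0217  0.1116]
deck [[0.7021, 0.2447], [0.7012, 0.1027], [0.4497, 0.0999], [0.4504, 0.2369]]
pan [[0.6973, 0.0882], [0.6963, -0.0724], [0.4472, -0.0691], [0.448, 0.086]]
cpan [[0.6907, -0.207], [0.6958, -0.3594], [0.4421, -0.3553], [0.4372, -0.2082]]
```

View pics/c1.png

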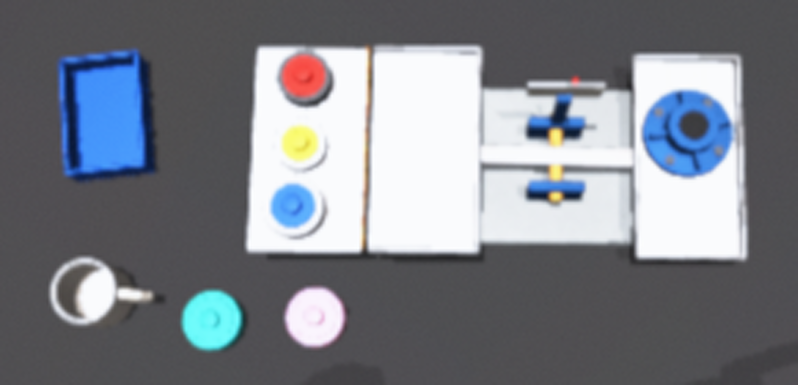

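play_rows([
  [[0.02,0.043,0.006,0,0,6.5,0],[0.02,0.043,0.006,0,0,6.5,0],[0.02,0.043,0.006,0,0,6.5,0],[0.02,0.043,0.006,0,0,6.5,0],[0.02,0.043,0.006,0,0,6.5,0],[0.02,0.043,0.006,0,0,6.5,0],[0.02,0.043,0.006,0,0,6.5,0],[0.02,0.043,0.006,0,0,6.5,0],[0.02,0.043,0.006,0,0,6.5,0],[0.02,0.043,0.006,0,0,6.5,0]],
])

```text
time: 1.2
tool_pos: [0.4511, -0.1406, 0.2916]
tool_rot: [0.0, 0.714, 0.7, 0.0]
contact_force: [0.4, -0.0, 0.4]
gripper_width: 0.002
grasp_force: 0.0
```

play_rows([
  [[0.025,0.034,-0.01,0,0,0,0],[0.025,0.034,-0.01,0,0,0,0],[0.025,0.034,-0.01,0,0,0,0],[0.025,0.034,-0.01,0,0,0,0],[0.025,0.034,-0.03,0,0,0,0],[0,0,-0.045,0,0,0,0],[0,0,-0.045,0,0,0,0],[0,0,-0.015,0,0,0,0],[0,0,0,0,0,0,0]],
])

```text
time: 2.1
tool_pos: [0.5726, 0.0265, 0.1142]
tool_rot: [-0.002, 0.715, 0.699, -0.002]
contact_force: [0.5, 1.1, 0.2]
gripper_width: 0.001
grasp_force: 0.0
```

play_rows([
  [[0,0,-0.01,0,0,0,0],[0,0,0,0,0,0,0],[0,0,0,0,0,0,0]],
])

```text
time: 2.4
tool_pos: [0.5761, 0.026, 0.1094]
tool_rot: [0.001, 0.716, 0.699, 0.001]
contact_force: [1.4, -0.5, 1.0]
gripper_width: 0.001
grasp_force: 0.0
```

play_rows([
  [[0,0,-0.008,0,0,0,0],[0,0,-0.003,0,0,0,0],[0,0,0,0,0,0,0],[0,0,0,0,0,0,0],[0,0,0,0,0,0,0]],
])

```text
time: 2.9
tool_pos: [0.5748, 0.0264, 0.0963]
tool_rot: [-0.0, 0.715, 0.699, -0.0]
contact_force: [0.6, 0.1, -0.1]
gripper_width: -0.0
grasp_force: 0.1
```

play_rows([
  [[0,0,-0.004,0,0,0,0],[0,0,-0.004,0,0,0,0],[0,0,0,0,0,0,0],[0,0,0,0,0,0,0],[0,0,0,0,0,0,0]],
])

```text
time: 3.4
tool_pos: [0.5749, 0.0267, 0.0902]
tool_rot: [-0.0, 0.715, 0.699, -0.0]
contact_force: [-5.8, 1.0, 9.9]
gripper_width: 0.004
grasp_force: 5.0
```

```bash
cat > n.py <<'E'
from h import *
F=[]
for i in range(8):
    g=manip.grab_frame("side"); s=manip.state(); F.append([s["tool_pos"][2],*s["contact_force"]])
print(np.mean(F,0).round(4),np.std(F,0).round(3),s["time"])
E
python3 n.py
```

```text
[ 0.0902 -5.7292  1.2054  9.8455] [0.    0.438 0.476 0.542] 3.8
```

play_rows([
  [[0,0,-0.005,0,0,0,0],[0,0,-0.001,0,0,0,0],[0,0,0,0,0,0,0],[0,0,0,0,0,0,0]],
])

```text
time: 4.2
tool_pos: [0.5751, 0.0267, 0.0845]
tool_rot: [-0.0, 0.715, 0.699, 0.0]
contact_force: [-6.1, 0.8, 12.4]
gripper_width: 0.001
grasp_force: 5.7
```

```bash
cat >> n.py <<'E'
import sys
o=np.array([.571,-.112,.2])
u,v=proj(g,o).astype(int); c=g["frame"][v-45:v+45,u-50:u+50]
cv2.imwrite(f"pics/{sys.argv[1]}.png",cv2.resize(c,None,fx=6,fy=6,interpolation=cv2.INTER_CUBIC))
E
python3 n.py n1
```

```text
[ 0.0846 -5.9936  1.2143 11.0954] [0.    0.49  0.431 0.582] 4.6
```

View pics/n1.png

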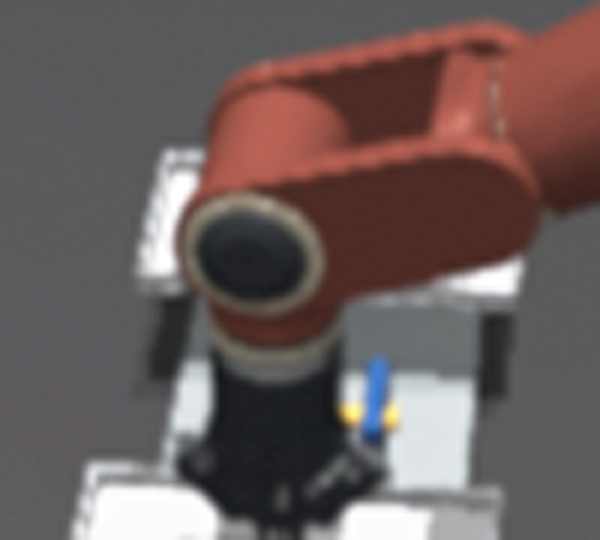

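play_rows([
  [[0,0,0.025,0,0,0,0],[0,0,0.005,0,0,0,0],[0,0,0,0,0,0,0],[0,0,0,0,0,0,0]],
])

```text
time: 5.0
tool_pos: [0.5745, 0.0264, 0.1115]
tool_rot: [-0.0, 0.715, 0.699, -0.0]
contact_force: [0.1, -0.6, -0.2]
gripper_width: -0.0
grasp_force: 0.0
```

```bash
sed -i 's/range(8)/range(24)/' n.py; python3 n.py n2
```

```text
[ 0.112  -0.0215  0.0884 -0.0469] [0.001 0.329 0.465 0.449] 6.2
```

play_rows([
  [[0,0,-0.02,0,0,0,0],[0,0,-0.008,0,0,0,0],[0,0,-0.003,0,0,0,0],[0,0,0,0,0,0,0],[0,0,0,0,0,0,0]],
])

```text
time: 6.7
tool_pos: [0.5764, 0.0264, 0.0843]
tool_rot: [0.001, 0.715, 0.699, 0.001]
contact_force: [-3.3, 1.4, 12.1]
gripper_width: 0.001
grasp_force: 5.8
```

```bash
python3 n.py n3
```

```text
[ 0.0845 -3.5834  0.7162 11.5098] [0.    0.487 0.431 0.458] 7.9
```

play_rows([
  [[0,0,0.045,0,0,0,0.42],[0,0,0.045,0,0,0,0.42],[0.015,0.042,0.02,0,0,0,0.42],[0.017,0.042,0,0,0,0,0.42],[0.017,0.042,0,0,0,0,0.42],[0.017,0.042,0,0,0,0,0.42],[0.016,0.038,0,0,0,0,0.42],[0,0,-0.03,0,0,0,0.42],[0,0,-0.03,0,0,0,0.42],[0,0,0,0,0,0,0.42]],
])

```text
time: 8.9
tool_pos: [0.6533, 0.232, 0.125]
tool_rot: [-0.003, 0.715, 0.699, -0.005]
contact_force: [-0.7, -0.6, -0.7]
gripper_width: 0.423
grasp_force: 0.0
```

play_rows([
  [[0.001,0,-0.018,0,0,0,0.42],[0,0,0,0,0,0,0.42],[0,0,0,0,0,0,0.42]],
])

```text
time: 9.2
tool_pos: [0.6583, 0.2321, 0.1141]
tool_rot: [0.0, 0.716, 0.699, 0.0]
contact_force: [0.6, -0.1, 0.1]
gripper_width: 0.421
grasp_force: 0.0
```

```bash
cat > v.py <<'E'
from h import *
import sys
g=manip.grab_frame("side"); f=manip.grab_frame("top"); s=manip.state(); print(s["time"],s["tool_pos"].round(4),s["contact_force"].round(1))
a=cv2.resize(g["frame"][130:285,190:300],(390,550),interpolation=cv2.INTER_CUBIC); b=cv2.resize(f["frame"][140:250,170:252],(410,550),interpolation=cv2.INTER_CUBIC)
cv2.imwrite(f"pics/{sys.argv[1]}.png",np.hstack([a,b]))
E
python3 v.py v1
```

```text
9.3 [0.6588 0.2323 0.1151] [ 0.  -0.5  0. ]
```

View pics/v1.png

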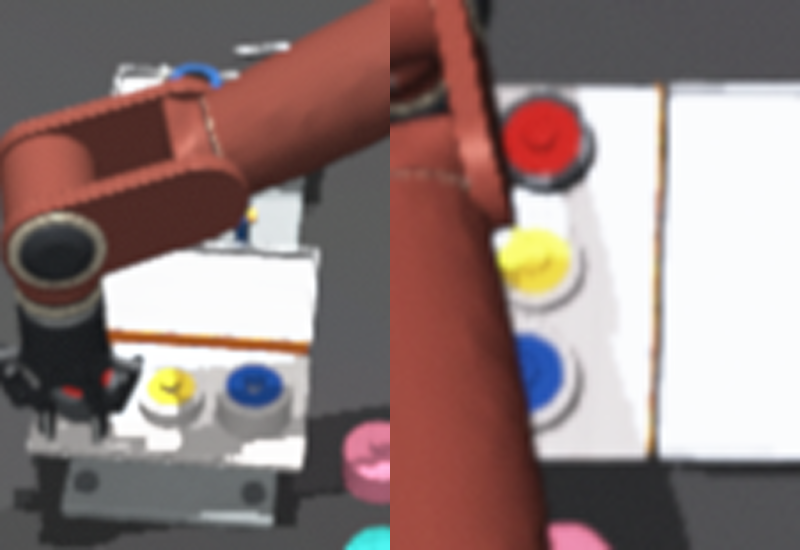

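play_rows([
  [[-0.0015,0,-0.01,0,0,0,0.42],[0,-0.01,0,0,0,0,0.42],[-0.0002,-0.01,0,0,0,0,0.42],[-0.0002,-0.01,0,0,0,0,0.42],[-0.0002,-0.01,0,0,0,0,0.42],[-0.0002,-0.01,0,0,0,0,0.42],[-0.0002,-0.01,0,0,0,0,0.42],[-0.0002,-0.01,0,0,0,0,0.42]],
])

```text
time: 10.1
tool_pos: [0.655, 0.1623, 0.1033]
tool_rot: [-0.001, 0.715, 0.699, 0.001]
contact_force: [0.4, 6.3, -0.9]
gripper_width: 0.42
grasp_force: 3.1
```

play_rows([
  [[-0.0002,-0.01,0,0,0,0,0.42],[-0.0002,-0.01,0,0,0,0,0.42],[-0.0002,-0.01,0,0,0,0,0.42],[-0.0002,-0.01,0,0,0,0,0.42],[-0.0002,-0.01,0,0,0,0,0.42]],
])

```text
time: 10.6
tool_pos: [0.654, 0.1114, 0.1032]
tool_rot: [-0.0, 0.715, 0.699, -0.0]
contact_force: [1.0, 4.6, -1.8]
gripper_width: 0.419
grasp_force: 1.9
```

```bash
python3 v.py v2
```

```text
10.7 [0.6541 0.11   0.1033] [-1.3  0.1  0.1]
```

View pics/v2.png

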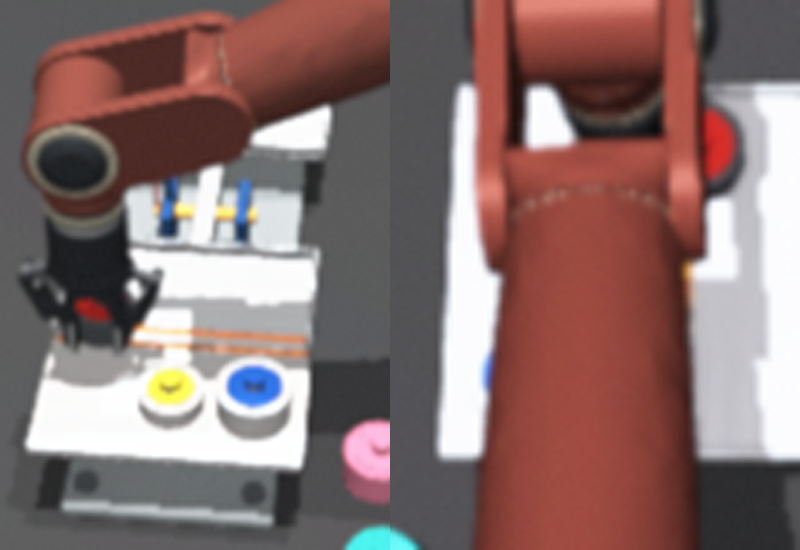

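The 800 g weight is moving over the folded flap, straight between the fingers. Next I push it the rest of the way and lift off.

play_rows([
  [[-0.0002,-0.01,0,0,0,0,0.42],[-0.0002,-0.01,0,0,0,0,0.42],[-0.0002,-0.01,0,0,0,0,0.42],[-0.0002,-0.01,0,0,0,0,0.42],[-0.0002,-0.008,0,0,0,0,0.42],[0,0,0,0,0,0,0.42],[0,0.002,0.015,0,0,0,0.42],[0,0,0.045,0,0,0,0.42],[0,0,0.04,0,0,0,0.42]],
])

```text
time: 11.6
tool_pos: [0.6531, 0.0661, 0.2055]
tool_rot: [0.0, 0.715, 0.699, -0.0]
contact_force: [1.3, -0.6, 0.3]
gripper_width: 0.42
grasp_force: 0.0
```

play_rows([
  [[-0.03,0.039,0,0,0,0,0.42],[-0.03,0.039,0,0,0,0,0.42],[-0.03,0.039,0,0,0,0,0.42],[-0.03,0.039,0,0,0,0,0.42],[-0.03,0.02,0,0,0,0,0.42],[0,0,0,0,0,0,0.42],[0,0,0,0,0,0,0.42]],
])

```text
time: 12.3
tool_pos: [0.5034, 0.2428, 0.205]
tool_rot: [0.001, 0.715, 0.699, 0.001]
contact_force: [0.5, -1.2, -1.1]
gripper_width: 0.422
grasp_force: 0.0
```

```bash
python3 v.py v3; python3 - <<'E'
from h import *
g=manip.grab_frame("side")
m=mask(g,(0,120,80),(8,255,255),(196,160,235,250)); v,u=np.nonzero(m); print(len(u),u.min(),u.max(),v.min(),v.max()); print(ray(g,u.mean(),v.mean(),.129))
m=mask(g,(100,120,80),(125,255,255),(196,222,280,256)); v,u=np.nonzero(m); print(len(u),ray(g,u.mean(),v.mean(),.139))
m=mask(g,(22,100,80),(35,255,255),(196,222,280,256)); v,u=np.nonzero(m); print(len(u),ray(g,u.mean(),v.mean(),.126))
E
```

```text
12.4 [0.5042 0.2419 0.2044] [-0.3  0.4  0.6]
115 214 227 200 210
[0.65280598 0.02175692 0.129     ]
107 [0.5029983  0.18044142 0.139     ]
91 [0.57666519 0.17430842 0.126     ]
```

View pics/v3.png

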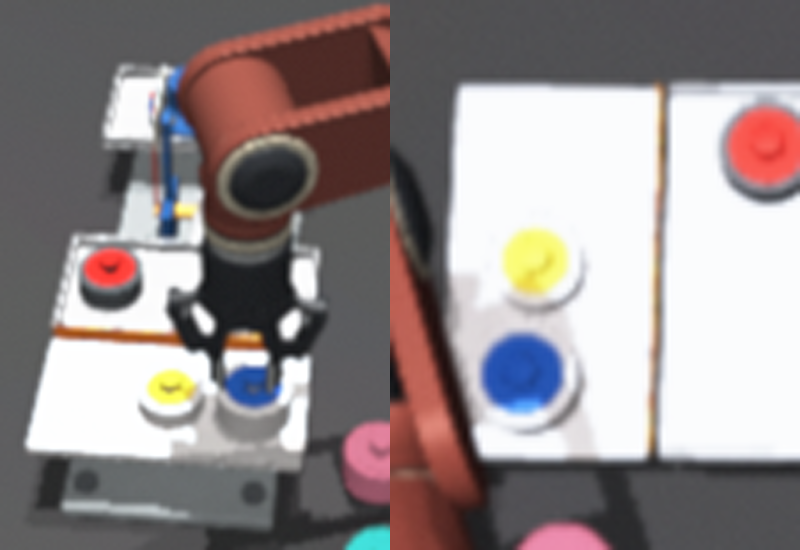

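The 800 g weight is on the pan at about y 0.022, the flap is shut, and the fingers are above and behind the blue 400 g weight.

play_rows([
  [[-0.003,-0.002,-0.045,0,0,0,0.42],[0,0,-0.045,0,0,0,0.42],[0,0,-0.01,0,0,0,0.42],[0,0,0,0,0,0,0.42],[0,-0.01,0,0,0,0,0.42],[-0.0002,-0.01,0,0,0,0,0.42],[-0.0002,-0.01,0,0,0,0,0.42],[-0.0002,-0.01,0,0,0,0,0.42],[-0.0002,-0.01,0,0,0,0,0.42],[-0.0002,-0.01,0,0,0,0,0.42]],
])

```text
time: 13.45
tool_pos: [0.5006, 0.1805, 0.1057]
tool_rot: [0.0, 0.715, 0.699, 0.002]
contact_force: [0.1, 6.0, 6.1]
gripper_width: 0.419
grasp_force: 3.5
```

play_rows([
  [[-0.0002,-0.01,0,0,0,0,0.42],[-0.0002,-0.01,0,0,0,0,0.42],[-0.0002,-0.01,0,0,0,0,0.42],[-0.0002,-0.01,0,0,0,0,0.42],[-0.0002,-0.01,0,0,0,0,0.42],[-0.0002,-0.01,0,0,0,0,0.42],[-0.0002,-0.01,0,0,0,0,0.42]],
])

```text
time: 14.15
tool_pos: [0.4982, 0.1096, 0.1042]
tool_rot: [0.0, 0.715, 0.699, 0.001]
contact_force: [0.2, 2.5, 1.6]
gripper_width: 0.418
grasp_force: 2.0
```

play_rows([
  [[-0.0002,-0.008,0,0,0,0,0.42],[-0.0002,-0.008,-0.001,0,0,0,0.42],[-0.0002,-0.008,-0.001,0,0,0,0.42],[-0.0002,-0.008,0,0,0,0,0.42],[-0.0002,-0.008,0,0,0,0,0.42],[0,-0.003,0,0,0,0,0.42],[0,0,0,0,0,0,0.42]],
])

```text
time: 14.85
tool_pos: [0.4968, 0.0666, 0.1013]
tool_rot: [0.0, 0.716, 0.699, -0.0]
contact_force: [-0.0, 0.1, -0.1]
gripper_width: 0.423
grasp_force: 0.0
```

play_rows([
  [[0,0.002,0.012,0,0,0,0.42],[0,0,0.045,0,0,0,0.42],[0,0,0.045,0,0,0,0.42],[-0.03,0.035,0.01,0,0,0,0.42],[-0.03,0.035,0.01,0,0,0,0.42],[-0.03,0.035,0.01,0,0,0,0.42],[0,0.045,0,0,0,0,0.42],[0,0.045,0,0,0,0,0.42],[0,0.045,0,0,0,0,0.42],[0,0,0,0,0,0,0.42]],
])

```text
time: 15.85
tool_pos: [0.406, 0.3136, 0.2347]
tool_rot: [-0.0, 0.713, 0.701, 0.001]
contact_force: [0.2, -0.7, -0.1]
gripper_width: 0.421
grasp_force: 0.0
```

```bash
python3 v.py v4; python3 - <<'E'
from h import *
g=manip.grab_frame("side")
for n,lo,hi,b,z in(("800",(0,120,80),(8,255,255),(205,190,235,250),.118),("400",(100,120,80),(125,255,255),(240,190,280,256),.126),("200",(22,100,80),(35,255,255),(196,222,280,256),.126)):
    v,u=np.nonzero(mask(g,lo,hi,b)); print(n,len(u),ray(g,u.mean(),v.mean(),z) if len(u) else 0)
c=g["frame"][140:215,205:275]; cv2.imwrite("pics/n5.png",cv2.resize(c,None,fx=8,fy=8,interpolation=cv2.INTER_CUBIC))
E
```

```text
15.95 [0.4065 0.3102 0.2342] [ 0.4 -0.5 -0.2]
800 111 [0.65284934 0.02439628 0.118     ]
400 117 [0.50153156 0.01448771 0.126     ]
200 86 [0.57773046 0.1740827  0.126     ]
```

View pics/v4.png

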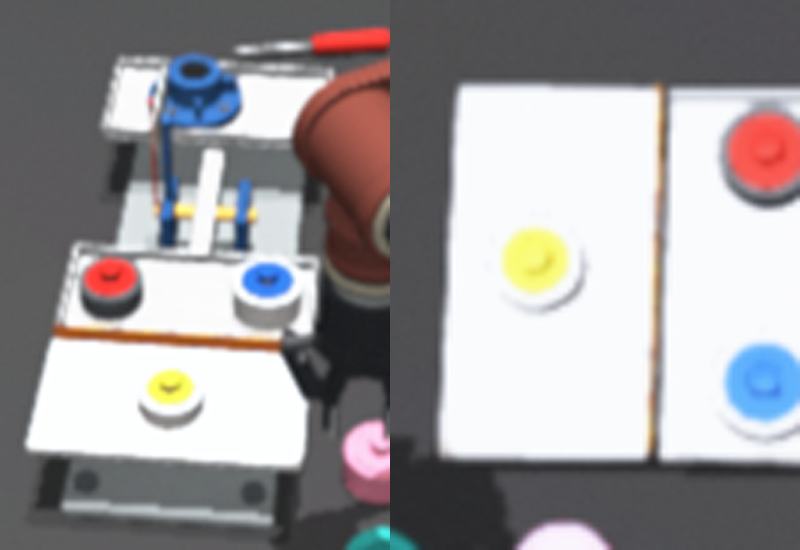

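View pics/n5.png

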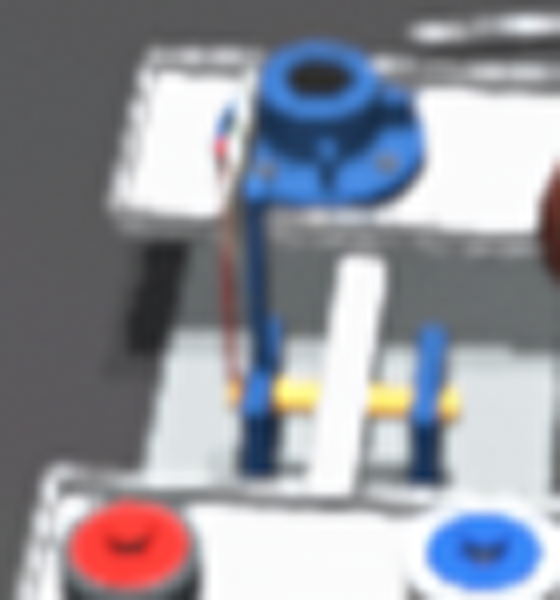

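Needle and both weights look right and the flap is shut. I'll check the beam angle by comparing the casting's image shift with the first picture.

```bash
python3 - <<'E'
from h import *
a=cv2.imread("pics/side0.png"); g=manip.grab_frame("side"); b=g["frame"]
for n,(u0,v0,u1,v1),X in(("cast",(238,147,260,168),(.566,-.28,.1)),("wpanfar",(212,195,278,206),(.575,-.03,.1))):
    T=cv2.cvtColor(a[v0:v1,u0:u1],6); S=cv2.cvtColor(b[v0-8:v1+8,u0-8:u1+8],6)
    T=cv2.resize(T,None,fx=8,fy=8,interpolation=2); S=cv2.resize(S,None,fx=8,fy=8,interpolation=2)
    _,s,_,p=cv2.minMaxLoc(cv2.matchTemplate(S,T,5)); k=proj(g,np.add(X,(0,0,.01)))-proj(g,X)
    print(n,round(s,3),"shift px",p[0]/8-8,p[1]/8-8,"dz mm",(p[1]/8-8)/k[1]*10)
E
```

```text
cast 0.969 shift px 0.0 -2.5 dz mm 12.68335666619884
wpanfar 0.536 shift px 0.125 -1.5 dz mm 7.420556871151831
```

The casting has risen 12.7 mm. That puts the beam at about 0.079 rad, which agrees with the roughly 1150 g felt when pressing the pan. Handing in.

```bash
python3 -c "
from plant import manip
print(manip.job_done())"
```

```text
the job is handed in; nothing more can be done
None
```

I weighed the casting with the 800 g and 400 g weights and handed the job in: at about 16 s the flap was shut, the 200 g was still on the deck, and the beam measured about 0.079 rad (level is 0.07, limit 0.098); no verdict came back.

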